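Seat the centrifuge rotor on its drive keys, shut and lock the lid

ROBOT

A 6-joint arm with a two-finger parallel gripper is mounted at the origin on a cart in front of the work surface, level with it; the furniture and walls round the work are solid. World frame = base frame: x ahead of the robot, y to its left, z up, the work surface at z = 0. Lengths are in mm, angles in rad, forces in N, time in s.
With the tool pointing down it reaches from about 350 to 975 mm from the base axis. Payload 7.1 kg.
Tool frame: the origin (TCP) lies midway between the tips of the shut fingers; the grasp point (between the pads) lies 19 mm behind it (ctrl.grip_depth is the distance from the TCP to the grasp point, in mm); z points along the fingers, y is the line along which they close (so a half turn about z gives the same grasp; the last joint's range is limited). The gripper opens to 88 mm and grips with 3 to 60 N. Pads are 20 mm wide; open, the fingers measure 115 mm over their backs; the gripper's body (75 mm by 178 mm) begins 61 mm behind the grasp point.
Start: joints at [1.189, 0.423, 1.63, -0, 1.089, -0.019], TCP at [221.776, 584.311, 195.675] pointing down, gripper open.
Joint ranges: [-3, 3], [-0.9, 2.11], [0.09, 2.58], [-1.31, 4.45], [0.11, 2.69], [-2.54, 2.54]. Speed limits (rad/s): [2.39, 2.39, 3.01, 3.14, 3.14, 3.14].

INTERFACE

Orientations are given as a rotation vector (axis times angle).
In Python, from workcell import ctrl, cams gives the robot as it stands.
- The arm moves only by the tool move_arm, never from a script. Its argument "steps" is a list of rows, each a list of 3 entries, a list of its own where there are three numbers: the shift along the tool's x, y, z in units of 25 mm (1.0 is 25 mm), then the turn about the tool's z in units of 5 degrees (1.0 is 5 degrees), then the closure, from 0 (fully open) to 1 (shut). A call has 1 to 20 rows; each row shifts and turns the commanded pose from where the row before left it, along the tool's axes as they then stand; what a row does not reach is not made up. A row lasts 1/12 s, in which the tool goes at most 41.7 mm and 7.16 degrees, less where a joint would pass 70% of its speed; a pose out of reach is approached as far as the arm can. A call is refused whole if a number of a shift passes 1 or a number of a turn 1, either way. A call with a gripper value outside its range is refused whole. The fingers move at their own pace and stop on an object; the grip force is fixed at half the most. Time passes only in rows, so rows that do not move let the fingers close. It gives the time, the measured TCP pose, the force, the opening and the grip force at its end, in the units of the state.
- ctrl.get_obs(): the state, without advancing time (a new reading comes with each control period).
- cams.get_image(name): name is "scene" or "top" or "wrist"; returns a dict with "image" (420x560x3 uint8, red, green, blue), "camera_matrix" (3x3 intrinsics, pixels), "k1" (the pictures are not rectified: a ray, as slopes to the right and down, at radius r is drawn at 1 + k1 r^2 times it, then the intrinsics apply), "xyz" and "rotation" of the camera in the world; the wrist camera has in their place "mount" (4x4, takes a point from camera to tool coordinates, whose origin is the TCP and whose axes are the flange's). Camera axes: x right, y down, z forward; pixel columns grow to the right and rows downward; lengths in mm; the calibration is good to about 2 mm. A picture is of the moment at which its call begins: read the wrist's pose just before it. There is no depth.
- ctrl.close_job(): hands the job in; it is judged then, once.
Trained networks look in the newest picture that a camera, given by its name, has taken for a name from the list of things; names that differ only in an ending like _2 or _b are one class to them, and where a whole thing is asked for, a point or a joint stands for the part that bears it (a point fixed in the world has none). Each returns a list of dicts, best first, with "p" (0 to 1); they miss things now and then, are a little off and sometimes report something else, mostly with a low value. They report only what shows in the picture. A call takes as long as a camera call.
- cams.boxes_of(camera, thing): "rect" ([centre column, centre row, width, height] in pixels, round what is visible of it).
- cams.cut_out(camera, thing): "pixels" (420x560 bool, what is visible of it) and "rect" ([centre column, centre row, width, height] in pixels, round what is visible of it).
The state is a dict: "t": time; "qpos": joint angles; "qvel": joint speeds; "joint_torque": joint torques, N m; "ee_pos": TCP position; "orientation": TCP orientation; "ft_force": force on the tool from outside, world axes, zero at the start; "moment": the same for the moment, N m; "width": finger opening in mm; "grasp_force": force on a finger pad.
Only numpy, scipy, OpenCV 4.12 (cv2) and the standard library are available. Lean on these libraries where they do the work, as an engineer would, in place of code of your own. Each camera call takes 0.05 s, during which the arm holds its last target. There are 200 camera calls.

TASK

The cleaned rotor was dropped onto the spindle of the small open bench centrifuge, but it is riding high on the two drive keys. Turn the rotor until it drops fully home over the keys, then swing the lid down until it is fully shut, and slide the lid catch across as far as it goes to lock it. Leave the other things on the table where they are.

Things in the scene. Friction and masses are not known exactly. Their poses are not given: they have to be found in the camera images.
- centrifuge: white bench centrifuge, fixed to the table, 238 mm deep, 210 mm wide, flat deck at 120 mm. Origin on the spindle axis at table height; x points to its rear (hinge side), y to the left for one facing its front, z up. Front face 130 mm before the origin, rear 108 mm behind. Round steel bowl about the spindle: inner radius 84 mm, open at the deck, floor at 30 mm.
- spindle (a point): top of the steel spindle in the bowl, on its axis, 106 mm above the table. Radius 10 mm; two drive keys low on it, one to the front (centrifuge -x), one to the rear (+x): 8 mm wide, reaching 17 mm from the axis, tops at 74 mm. The rotor's seat is at 60 mm.
- rotor: loose four-arm aluminium rotor on the spindle, 0.36 to 0.59 kg. Origin on its axis at the hub's underside, z up: at 74 mm riding on the keys, 60 mm home. Hub radius 24 mm, 40 mm high, bore radius 11 mm, two keyways 12 mm wide cut through along its +x and -x (alike every half turn). A light push on a cup turns it; it falls by its weight when the keyways stand over the keys within about 3 degrees.
- rotor_cup (a point): point on the axis of the steel tube cup on the rotor's +x arm, 54 mm from the rotor axis, 20 mm above the rotor origin. Like cups on +y, -x and -y. Each is 55 mm long, radius 12 mm (collar at mid length: 15 mm) and leans 20 degrees, bottom outward; rim 42 mm above the rotor origin; bottoms reach 77 mm from the axis. Closed fingers fit between two cups; nothing goes into a cup (solid to the touch).
- lid (a joint): angle of the white lid with a round window, rad: 0 shut, 1.6 to 1.9 at the start (standing open behind the bowl), 1.95 the stop. A friction hinge holds it anywhere; 2 N at its edge moves it. The lid is 188 mm long from hinge to front edge, 196 mm wide; its outer face lies 11 mm outside the hinge axis. Its plug enters the bowl and will not go down on a rotor that rides high.
- lid_hinge (a point): middle of the hinge axis, 95 mm to the rear of the spindle axis, 123 mm above the table; the axis runs along the centrifuge's y.
- lid_edge (a point): middle of the lid's front edge (its top edge while it stands open), 188 mm from the hinge, at mid thickness; a grey lip 52 mm wide, 6 mm thick sticks out 12 mm beyond it.
- latch (a joint): travel of the lid catch on the front deck, m: 0 to 0.005 at the start (free), 0.030 home (its hook over the lid's lip). It slides to the centrifuge's +y and stays where it is left; about 2 N moves it. Moved before the lid is shut it stands in the lid's way.
- latch_knob (a point): middle of the catch's black upright thumb piece: 13 mm (centrifuge x) by 10 mm (y) by 24 mm high, from 136 to 160 mm above the table, 26 mm in front of the shut lid's front edge (lid top at 134 mm). The catch's grey hook plate below it is 30 mm long in y, top at 136 mm.
- gel_bottle: bystander: pump bottle 217 mm high, 49 by 84 mm, origin under its centre
- otoscope: bystander: otoscope lying on the table, 203 mm long, 54 mm high, origin under its centre
- fork_1024: bystander: small steel tuning fork lying on the table behind the centrifuge, 126 mm long, origin under its centre

How it is judged (in metres and radians):
On the way, in this order (a step that is already met when the one before it is completed fails the run):
1. the rotor has dropped home over the drive keys (z of rotor in the frame of centrifuge below 0.0625 m and horizontal distance between rotor and centrifuge below 0.004 m), for 0.2 s.
2. the lid is shut (value of joint lid below 0.03 rad), for 0.2 s.
At the end, for the whole second after the job is handed in: Rotor home: its origin less than 62.5 mm above the centrifuge's base, within 4 mm of the spindle axis, tilt under 0.06 rad. Lid shut: below 0.03 rad. Catch home: beyond 26 mm of its 30 mm travel (all of step 1 and angle between rotor's own z axis and vertical below 0.06 rad and value of joint lid below 0.03 rad and value of joint latch above 0.026 m); the robot touches nothing.
It fails at once if the bottle, the otoscope or the smallest tuning fork is pushed more than 30 mm from where it stood (distance of any of gel_bottle, otoscope, fork_1024 from where it was at the start of the episode above 0.03 m).
It also fails if it takes over 51 s, if anything falls off the work surface, if the arm or the gripper's body presses on something with over 40 N, if the wrist force passes 120 N, or if a joint passes its speed limit or range.

## Working session

There is one attempt and no reset: what is moved stays moved. The work goes in short steps, Python scripts to look and compute and a tool call to move; the robot and the scene stay as the last step left them, time stands still between calls to the robot, and variables do not carry over. Pictures are saved under pics/ and viewed, at most 10 in all, crops included, and the job is handed in when it is done.

Besides the shell and the picture viewer there is one more tool, called as name(argument=value, ...), one argument or row to a line, values as JSON. move_arm: Moves the arm, as the interface text tells. Its arguments: {"type":"object","properties":{"steps":{"type":"array"}},"required":["steps"]}

```bash
mkdir -p pics; ls
cat > h.py <<'E'
import numpy as np, cv2
from workcell import ctrl, cams
from scipy.spatial.transform import Rotation as R
def save(n,im): cv2.imwrite('pics/'+n, im[:,:,::-1])
def pose(c,obs=None):
    if 'mount' in c:
        o=obs or ctrl.get_obs(); T=np.eye(4); T[:3,:3]=R.from_rotvec(o['orientation']).as_matrix(); T[:3,3]=o['ee_pos']
        M=T@np.array(c['mount']); return M[:3,:3],M[:3,3]
    return np.array(c['rotation']),np.array(c['xyz'])
def proj(c,P,obs=None):
    Rm,t=pose(c,obs); p=(np.atleast_2d(P)-t)@Rm; s=p[:,:2]/p[:,2:]
    r2=(s**2).sum(1,keepdims=True); s=s*(1+c['k1']*r2); K=np.array(c['camera_matrix'])
    return s@K[:2,:2].T+K[:2,2]
def ray(c,uv,obs=None):
    Rm,t=pose(c,obs); K=np.array(c['camera_matrix']); d=(np.array(uv,float)-K[:2,2])/[K[0,0],K[1,1]]
    s=d.copy()
    for _ in range(20): s=d/(1+c['k1']*(s@s))
    return t,Rm@np.array([s[0],s[1],1])
def onz(c,uv,z,obs=None):
    t,d=ray(c,uv,obs); return t+d*(z-t[2])/d[2]
E
python3 - <<'E'
from h import *
for n in ['scene','top']:
    c=cams.get_image(n); save(n+'0.png',c['image']); print(n,c['xyz'],np.round(c['rotation'],2).tolist(),c['k1'])
    for th in ['centrifuge','rotor','lid','latch','latch_knob','gel_bottle','otoscope','fork_1024','rotor_cup']:
        print(n,th,[(np.round(b['rect']).tolist(),round(b['p'],2)) for b in cams.boxes_of(n,th)][:4])
o=ctrl.get_obs();print(o)
E
```

```text
pics
scene [  15.0332571  -825.88351265  720.10318047] [-2.16, 0.93, -0.43] -0.0036977152304671804
scene centrifuge [([264.0, 192.0, 148.0, 189.0], 0.87)]
scene rotor [([253.0, 210.0, 61.0, 45.0], 0.67)]
scene lid [([310.0, 161.0, 52.0, 129.0], 0.88)]
scene latch [([208.0, 226.0, 16.0, 20.0], 0.71)]
scene latch_knob [([206.0, 227.0, 15.0, 21.0], 0.57)]
scene gel_bottle [([268.0, 137.0, 31.0, 71.0], 0.77)]
scene otoscope [([349.0, 288.0, 47.0, 84.0], 0.74)]
scene fork_1024 [([259.0, 208.0, 63.0, 41.0], 0.71)]
scene rotor_cup [([258.0, 206.0, 62.0, 40.0], 0.65), ([311.0, 160.0, 53.0, 123.0], 0.43)]
top [ 388.61338053 -409.92643911 1327.39169651] [-2.2, 2.15, -0.1] -0.16826755093346107
top centrifuge [([250.0, 214.0, 142.0, 163.0], 0.7)]
top rotor [([249.0, 226.0, 45.0, 51.0], 0.72)]
top lid [([278.0, 174.0, 90.0, 74.0], 0.91), ([240.0, 277.0, 18.0, 10.0], 0.39)]
top latch [([243.0, 282.0, 12.0, 20.0], 0.52)]
top latch_knob [([240.0, 281.0, 16.0, 16.0], 0.68), ([354.0, 216.0, 28.0, 79.0], 0.57)]
top gel_bottle [([184.0, 133.0, 41.0, 41.0], 0.86)]
top otoscope [([354.0, 218.0, 26.0, 76.0], 0.94), ([243.0, 280.0, 11.0, 16.0], 0.64)]
top fork_1024 [([268.0, 134.0, 10.0, 35.0], 0.66)]
top rotor_cup [([249.0, 227.0, 48.0, 52.0], 0.64)]
{'t': 1.0, 'qpos': array([ 1.18899774e+00,  4.23080155e-01,  1.62988899e+00,  2.36101189e-05,
        1.08862147e+00, -1.90118757e-02]), 'qvel': array([ 5.98392294e-04,  6.01824020e-04, -6.58408858e-04,  5.88328140e-04,
       -1.08744000e-03, -8.76939604e-07]), 'joint_torque': array([ 6.61267659e-04, -5.44582844e+01, -2.74049431e+01,  6.45616441e-02,
        1.66539353e-02, -3.00698346e-06]), 'ee_pos': array([221.77158656, 584.31546758, 195.69179598]), 'orientation': array([-5.66757365e-01, -3.09002658e+00, -9.68124114e-06]), 'ft_force': array([ 0.67868945, -0.89356779, -0.4564884 ]), 'moment': array([ 0.02591927,  0.03230528, -0.03129053]), 'grasp_force': 0.0, 'width': 87.82917069822165}
```

```bash
sed -i "s/return np.array(c\['rotation'\]),/return R.from_rotvec(c['rotation']).as_matrix(),/" h.py
python3 - <<'E'
import cv2,numpy as np
a=cv2.imread('pics/scene0.png')[70:300,150:400]; b=cv2.imread('pics/top0.png')[100:310,150:390]
cv2.imwrite('pics/a.png',cv2.resize(a,None,fx=2.6,fy=2.6,interpolation=cv2.INTER_CUBIC))
cv2.imwrite('pics/b.png',cv2.resize(b,None,fx=2.8,fy=2.8,interpolation=cv2.INTER_CUBIC))
E
```

```text
(no output)
```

View pics/a.png

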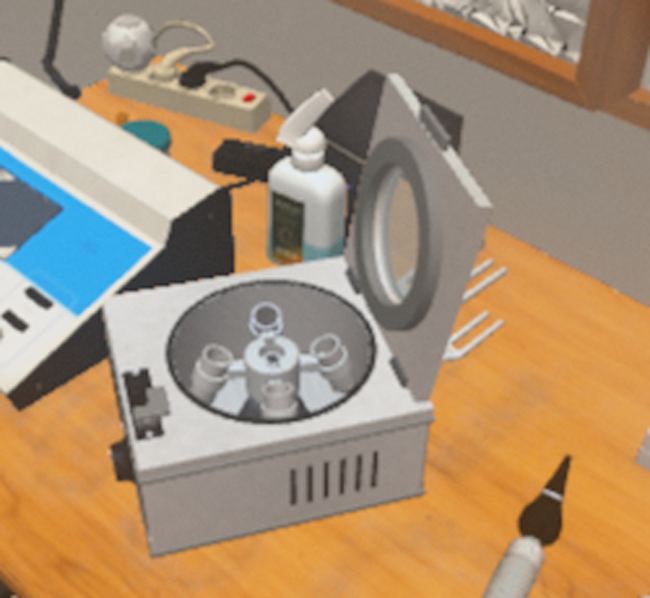

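View pics/b.png

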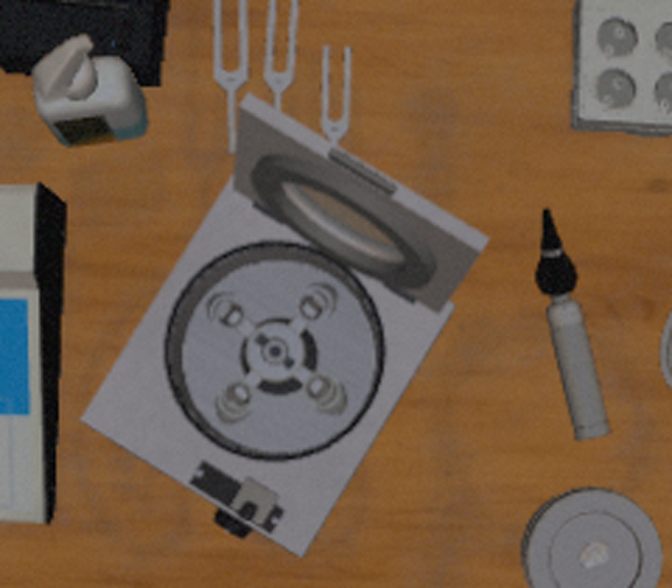

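```bash
cat >> h.py <<'E'
def W(p,P):  # centrifuge->world
    c,s=np.cos(p[2]),np.sin(p[2]); P=np.atleast_2d(np.array(P,float)); 
    return np.c_[p[0]+c*P[:,0]-s*P[:,1],p[1]+s*P[:,0]+c*P[:,1],P[:,2]]
E
python3 - <<'E'
from h import *
from scipy.optimize import least_squares
cs,ct=cams.get_image('scene'),cams.get_image('top')
A=np.array([[103,308],[137,475],[432,408],[152,552]])/2.6+[150,70]
Ac=[[-130,105,120],[-130,-105,120],[108,-105,120],[-130,-105,0]]
B=np.array([[82,420],[302,556],[452,305],[274,351],[274,350]])/2.8+[150,100]
Bc=[[-130,105,120],[-130,-105,120],[108,-105,120],[0,0,106],[0,0,120]]
p0=np.r_[onz(ct,B[4],120)[:2],0]
F=onz(ct,(B[0]+B[1])/2,120)[:2]; d=p0[:2]-F; p0[2]=np.arctan2(d[1],d[0]); print(p0)
f=lambda p:np.r_[(proj(ct,W(p,Bc))-B).ravel(),(proj(cs,W(p,Ac))-A).ravel()]
r=least_squares(f,p0,loss='soft_l1'); p=r.x; print(p, np.degrees(p[2])); print(np.round(r.fun,1))
for P,Q,c in((Bc,B,ct),(Ac,A,cs)):
  print(least_squares(lambda p:(proj(c,W(p,P))-Q).ravel(),p0).x)
# cups in top: rim centre crop px
for uv in [[218,306],[322,296],[232,392],[325,388]]:
    w=onz(ct,np.array(uv)/2.8+[150,100],116); d=w[:2]-p[:2]; print(np.hypot(*d),np.degrees(np.arctan2(d[1],d[0])-p[2]))
# latch knob top, lid edge
k=onz(ct,np.array([257,487])/2.8+[150,100],160); c,s=np.cos(p[2]),np.sin(p[2]); d=k[:2]-p[:2]; print('knob',c*d[0]+s*d[1],-s*d[0]+c*d[1])
le=np.array([365,169])/2.8+[150,100]; ls=np.array([437,118])/2.6+[150,70]
for a in np.arange(1.5,2.0,.1):
    E=W(p,[95-194*np.cos(a),0,123+194*np.sin(a)]); print(round(a,2),proj(ct,E)-le,proj(cs,E)-ls)
np.save('p.npy',p)
for n in ['gel_bottle','fork_1024','otoscope']:
    b=cams.boxes_of('top',n)[0]['rect']; print(n,onz(ct,b[:2],0),onz(ct,np.array(b[:2])-np.array(b[2:])/2,0),onz(ct,np.array(b[:2])+np.array(b[2:])/2,0))
print('box corner', onz(ct,np.array([60,200])/2.8+[150,100],120),onz(ct,np.array([45,520])/2.8+[150,100],100))
E
```

```text
[ 455.49336068 -355.55326277   -0.50775149]
[ 454.7537548  -355.13023229   -0.52205843] -29.91174477826921
[-1.1  0.1 -0.6  0.4  0.6 -0.1  0.1  0.3 -0.2  0.3 -0.8 -3.8  0.4 -1.1
  0.9  0.4  0.8  5.4]
[ 455.21396751 -355.52153824   -0.51826723]
[ 455.28753812 -353.59517559   -0.52431873]
58.40380384788701 82.4270202483002
59.53770754276986 -9.675594061055605
47.176125161201384 165.93472276471658
51.17999108625124 -94.22029585715558
knob -97.87988956486183 -47.14789218477569
1.5 [[-14.85131413  22.84021372]] [[-25.03588722   6.02863499]]
1.6 [[-9.55126809 14.2168242 ]] [[-15.52921324   4.46539096]]
1.7 [[-4.29043982  5.81449459]] [[-6.22748477  3.79497594]]
1.8 [[ 0.84839837 -2.23644312]] [[2.73639751 4.00849367]]
1.9 [[ 5.78714998 -9.81658201]] [[11.24155578  5.08027928]]
gel_bottle [ 688.20416133 -176.25680522    0.        ] [ 737.45594348 -118.33921555    0.        ] [ 639.86144226 -233.08299906    0.        ]
fork_1024 [ 692.71369551 -393.096913      0.        ] [ 736.79590765 -381.35440431    0.        ] [ 649.08774117 -404.73002143    0.        ]
otoscope [ 487.63493863 -616.73825642    0.        ] [ 585.61322079 -584.7515462     0.        ] [ 390.55263079 -648.83779795    0.        ]
box corner [ 573.72494102 -176.23804066  120.        ] [ 311.80758112 -170.47829743  100.        ]
```

Run:
```python
import cv2,numpy as np
a=cv2.imread('pics/scene0.png');b=cv2.imread('pics/top0.png')
cv2.imwrite('pics/c.png',cv2.resize(np.hstack([a,b]),(800,300),interpolation=cv2.INTER_AREA))
from h import *
o=ctrl.get_obs(); print(R.from_rotvec(o['orientation']).as_matrix().round(3)); print(np.array(cams.get_image('wrist')['mount']).round(3))
```

```text
[[-0.935  0.355 -0.   ]
 [ 0.355  0.935 -0.   ]
 [ 0.    -0.    -1.   ]]
[[  -0.      -0.963   -0.269   73.262]
 [   1.      -0.      -0.       1.344]
 [   0.      -0.269    0.963 -189.036]
 [   0.       0.       0.       1.   ]]
```

View pics/c.png

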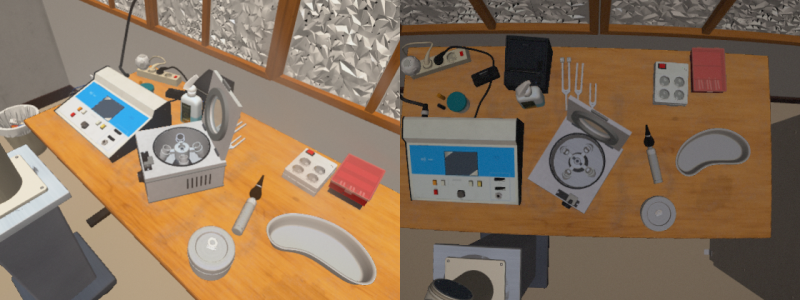

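move_arm(
  steps=[
    [[0, 0, -1], 0.9, 1],
    [[0, 0, -1], 0.9, 1],
    [[-1, 0, -1], 0, 1],
    [[-1, 0, -1], 0, 1],
    [[-1, 0, -1], 0, 1],
    [[-1, 0, -0.4], 0, 1],
    [[-1, 0, 0], 0, 1],
    [[-1, 0, 0], 0, 1],
    [[-1, 0, 0], 0, 1],
    [[-1, 0, 0], 0, 1],
    [[-1, 0, 0], 0, 1],
    [[-1, 0, 0], 0, 1],
    [[-1, -1, 0], 0, 1],
    [[-1, -1, 0], 0, 1],
    [[-0.5, -1, 0], 0, 1],
    [[-0.5, -1, 0], 0, 1],
    [[-0.5, -1, 0], 0, 1],
    [[-0.5, -1, 0], 0, 1],
    [[-0.5, -1, 0], 0, 1],
    [[-0.5, -1, 0], 0, 1],
  ],
)

```text
t: 2.97
ee_pos: [447.6, 223.1, 330.8]
orientation: [0.807, 3.036, 0.0]
ft_force: [1.4, -1.0, -0.2]
width: 0.4
grasp_force: 0.0
```

move_arm(
  steps=[
    [[-0.4, -1, 0], 0, 1],
    [[-0.4, -1, 0], 0, 1],
    [[-0.4, -1, 0], 0, 1],
    [[-0.4, -1, 0], 0, 1],
    [[-0.4, -1, 0], 0, 1],
    [[-0.4, -1, 0], 0, 1],
    [[-0.4, -1, 0], 0, 1],
    [[-0.4, -1, 0], 0, 1],
    [[-0.4, -1, 0], 0, 1],
    [[-0.4, -1, 0], 0, 1],
    [[-0.4, -1, 0], 0, 1],
    [[-0.4, -1, 0], 0, 1],
    [[-0.4, -1, 0], 0, 1],
    [[-0.4, -1, 0], 0, 1],
    [[-0.4, -1, 0], 0, 1],
    [[-0.4, -1, 0], 0, 1],
    [[-0.4, -1, 0], 0, 1],
    [[-0.4, -1, 0], 0, 1],
    [[-0.2, -1, 0], 0, 1],
    [[-0.2, -1, 0], 0, 1],
  ],
)

```text
t: 4.63
ee_pos: [363.9, -305.1, 330.7]
orientation: [0.808, 3.036, -0.0]
ft_force: [0.5, 0.4, 0.0]
width: 0.2
grasp_force: 0.0
```

Run:
```python
from h import *
p=np.load('p.npy'); o=ctrl.get_obs(); c=cams.get_image('wrist'); im=c['image']; save('w0.png',im)
d=o['ee_pos']-np.r_[p[:2],0]; cc,s=np.cos(p[2]),np.sin(p[2])
M=R.from_rotvec(o['orientation']).as_matrix()
print(o['t'],o['ee_pos'],'cent',cc*d[0]+s*d[1],-s*d[0]+cc*d[1],np.degrees(np.arctan2(M[1,0],M[0,0])),o['qpos'].round(2),o['width'],o['ft_force'])
P=W(p,[[0,0,106],[-130,105,120],[-130,-105,120],[108,-105,120],[-119,-30,160],[0,84,120],[0,-84,120],[-84,0,120]]); print(proj(c,P,o).round(1).tolist())
cv2.imwrite('pics/w0v.png',cv2.resize(im,(800,600),interpolation=cv2.INTER_CUBIC)[:,:,::-1])
```

```text
4.6333 [ 363.9159504  -305.14775548  330.74006719] cent -103.66224691285665 -1.9731344027462114 150.20571181753706 [-0.72  0.05  1.8   0.    1.29 -1.77] 0.19786151038586522 [0.46902117 0.43838171 0.04768347]
[[282.7, 255.9], [366.9, 164.0], [198.8, 163.7], [210.0, 329.0], [256.6, 177.8], [344.4, 260.1], [220.9, 259.9], [282.8, 199.8]]
```

View pics/w0v.png

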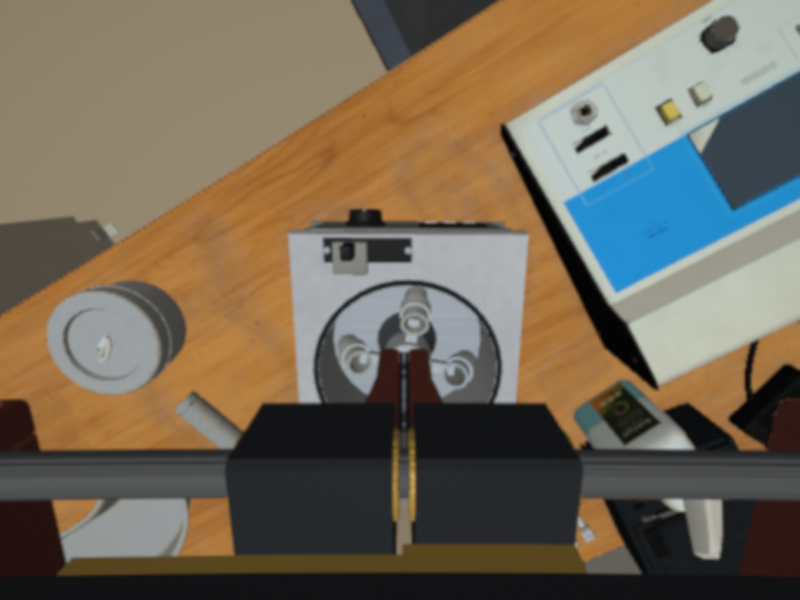

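move_arm(
  steps=[
    [[-0.8, 0, 0], 0, 1],
    [[-0.8, 0, 0], 0, 1],
    [[-0.8, 0, 0], 0, 1],
    [[-0.8, 0, 0], 0, 1],
    [[0, 0, 0], 0, 1],
  ],
)

```text
t: 5.1
ee_pos: [436.1, -344.8, 330.4]
orientation: [0.807, 3.035, -0.0]
ft_force: [-0.2, 1.5, 0.2]
width: 0.8
grasp_force: 0.0
```

Run:
```python
from h import *
p=np.load('p.npy'); o=ctrl.get_obs(); c=cams.get_image('wrist'); im=c['image']; save('w1.png',im)
print(o['t'],o['ee_pos'])
P=W(p,[[0,0,106],[-130,105,120],[-130,-105,120],[108,-105,120],[-119,-48,160],[0,84,120],[0,-84,120],[-84,0,120]]); q=proj(c,P,o);print(q.round(1).tolist())
x0,y0=int(q[0,0]-130),max(0,int(q[0,1]-125)); print(x0,y0)
cv2.imwrite('pics/w1v.png',cv2.resize(im[y0:y0+195,x0:x0+260],(800,600),interpolation=cv2.INTER_CUBIC)[:,:,::-1])
```

```text
5.1 [ 436.09961401 -344.84500662  330.41020898]
[[281.6, 198.5], [371.1, 93.4], [192.3, 92.9], [205.3, 277.0], [236.6, 100.7], [346.7, 201.1], [216.4, 200.8], [281.7, 133.8]]
151 73
```

View pics/w1v.png

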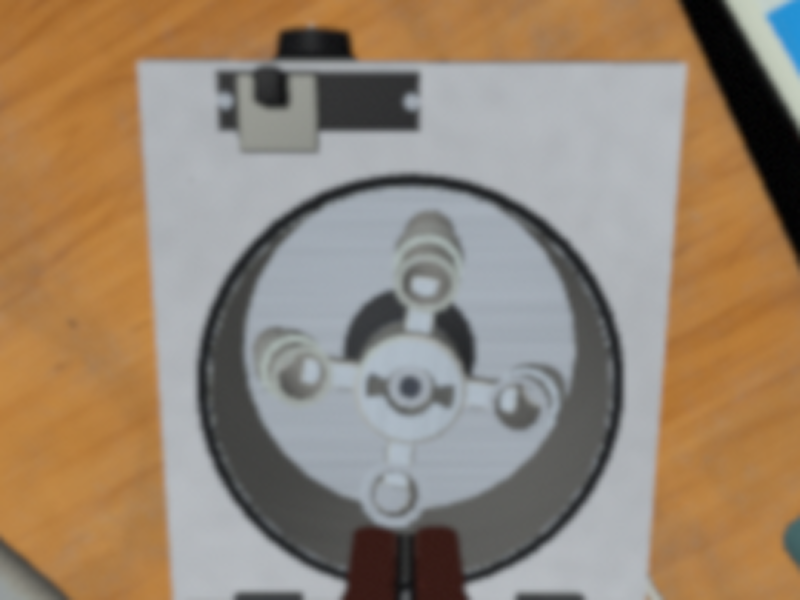

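Run:
```python
from h import *
from scipy.optimize import least_squares
p=np.load('p.npy'); o=ctrl.get_obs(); c=cams.get_image('wrist'); ct=cams.get_image('top'); cs=cams.get_image('scene')
print(proj(c,o['ee_pos'],o))
k=lambda uv:np.array(uv)/3.077+[151,73]
Q=k([[138,62],[686,62],[411,387]]); C=[[-130,-105,120],[-130,105,120],[0,0,106]]
r=least_squares(lambda p:(proj(c,W(p,C),o)-Q).ravel(),p); print(r.x,r.fun.round(1)); pw=r.x
# finger tip location as seen by top/scene for calibration comparison
print(proj(ct,o['ee_pos']),proj(cs,o['ee_pos']))
save('t1.png',ct['image']); save('s1.png',cs['image'])
for n,im,q in(('t',ct,proj(ct,o['ee_pos'])[0]),('s',cs,proj(cs,o['ee_pos'])[0])):
    x,y=q.astype(int); A=cv2.resize(im['image'][y-40:y+40,x-40:x+40],(400,400),interpolation=cv2.INTER_CUBIC); 
    cv2.drawMarker(A,(int((q[0]-x+40.5)*5),int((q[1]-y+40.5)*5)),(255,0,0),0,30)
    globals()[n]=A
cv2.imwrite('pics/ts.png',np.hstack([t,s])[:,:,::-1])
for uv in [[425,285],[303,372],[520,402],[393,492]]:
    w=onz(c,k(uv),116,o); d=w[:2]-pw[:2]; print(np.hypot(*d),np.degrees(np.arctan2(d[1],d[0])-pw[2]))
w=onz(c,k([270,72]),160,o)[:2]-pw[:2]; cc,s_=np.cos(pw[2]),np.sin(pw[2]); print('knob',cc*w[0]+s_*w[1],-s_*w[0]+cc*w[1])
for uv in ([238,154],[318,154]):
    w=onz(c,k(uv),136,o)[:2]-pw[:2]; print('hook',cc*w[0]+s_*w[1],-s_*w[0]+cc*w[1])
```

```text
[[280.2365431  245.00468969]]
[ 454.99456877 -350.52673573   -0.51989176] [-0.3  0.1  0.3  0.1 -0.  -0.1]
[[236.38723586 229.65815587]] [[239.64119713 122.83784556]]
45.378376144966424 172.92577204177397
46.337411168928476 -100.65153776064577
46.410772895858614 84.53732481053285
45.440671239000494 -9.907969497271809
knob -123.44543186650618 -49.2645056826898
hook -96.46151356490795 -65.49690193604975
hook -96.51331325571118 -35.413691043013074
```

View pics/ts.png

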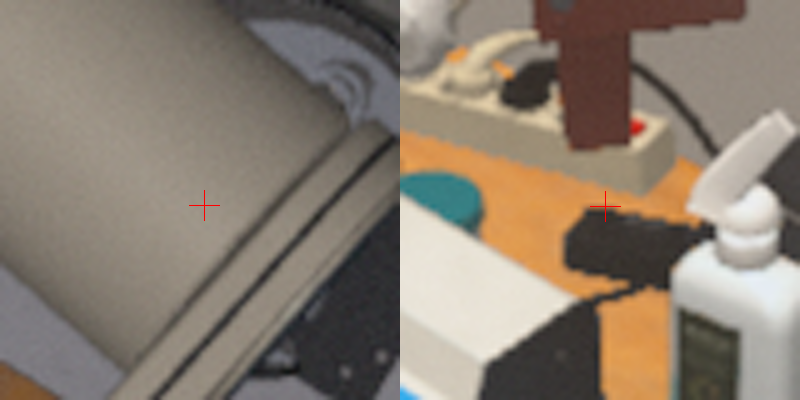

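Run:
```python
from h import *
o=ctrl.get_obs(); c=cams.get_image('wrist'); cs=cams.get_image('scene')
M=R.from_rotvec(o['orientation']).as_matrix()
print(o['t'],o['ee_pos'],c['camera_matrix'],cs['camera_matrix'])
for a in (-10,0,10):
    for d in (0,10,20,30):
        w=o['ee_pos']+M@[a,0,-d]; print(a,d,proj(c,w,o)[0].round(1),proj(cs,w)[0].round(1))
pts=[[600,-700,0],[300,300,0],[0,0,0],[900,-800,0]]
print(proj(cs,pts).round(0).tolist())
im=cs['image']; x,y=239,117
cv2.imwrite('pics/s2.png',cv2.resize(im[20:170,140:340],(800,600),interpolation=cv2.INTER_CUBIC)[:,:,::-1])
```

```text
5.3 [ 433.01383646 -342.95365554  330.50456821] [[317.68796129   0.         282.31354773]
 [  0.         317.68796129 213.56420502]
 [  0.           0.           1.        ]] [[397.11996608   0.         279.95479349]
 [  0.         397.11996608 200.93829778]
 [  0.           0.           1.        ]]
-10 0 [280.3 259.6] [244.  122.1]
-10 10 [280.2 266.2] [243.8 117.3]
-10 20 [280.1 273.6] [243.5 112.5]
-10 30 [279.9 281.8] [243.3 107.5]
0 0 [280.2 245. ] [238.7 122.8]
0 10 [280.1 251. ] [238.4 118.1]
0 20 [280.  257.7] [238.1 113.2]
0 30 [279.9 265.1] [237.9 108.3]
10 0 [280.2 230.1] [233.3 123.6]
10 10 [280.1 235.4] [233.  118.8]
10 20 [280.  241.3] [232.7 113.9]
10 30 [279.8 247.9] [232.4 109. ]
[[413.0, 287.0], [67.0, 155.0], [-2.0, 267.0], [509.0, 237.0]]
```

View pics/s2.png

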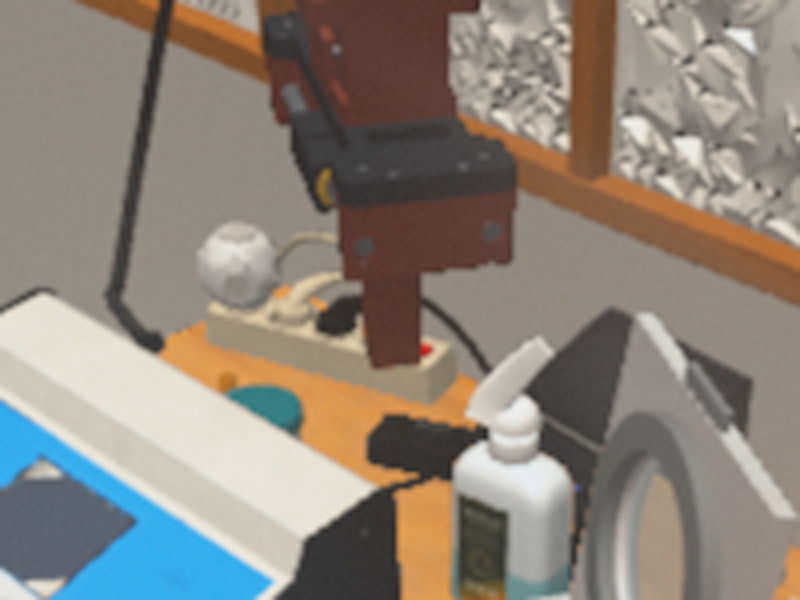

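move_arm(
  steps=[
    [[0.9, 0.5, 0], 0, 1],
    [[0.9, 0.5, 0], 0, 1],
    [[0.9, 0.4, 0.5], 0, 1],
    [[0.74, 0.3, 1], 0, 1],
    [[0, 0, 1], 0, 1],
    [[0, 0, 1], 0, 1],
    [[0, 0, 1], 0, 1],
    [[0, 0, 1], 0, 1],
    [[0, 0, 1], 0, 1],
    [[0, 0, 0.9], 0, 1],
    [[0, 0, 0.4], 0, 1],
    [[0, 0, 0], 0, 1],
  ],
)

```text
t: 6.4
ee_pos: [378.7, -262.9, 134.1]
orientation: [-0.807, -3.033, -0.002]
ft_force: [0.1, -0.2, -0.2]
width: 0.7
grasp_force: 0.0
```

move_arm(
  steps=[
    [[0, 0, 0.2], 0, 1],
    [[0, 0, 0.1], 0, 1],
    [[0, 0, 0.1], 0, 1],
    [[0, 0, 0.1], 0, 1],
    [[0, 0, 0.1], 0, 1],
    [[0, 0, 0.1], 0, 1],
  ],
)

```text
t: 6.9
ee_pos: [380.6, -264.2, 118.4]
orientation: [0.807, 3.035, -0.001]
ft_force: [0.1, 0.7, 0.4]
width: 0.2
grasp_force: 0.0
```

move_arm(
  steps=[
    [[0, 0, 0.1], 0, 1],
    [[0, 0, 0.1], 0, 1],
    [[0, 0, 0.1], 0, 1],
    [[0, 0, 0], 0, 1],
  ],
)

```text
t: 7.23
ee_pos: [380.0, -263.8, 110.2]
orientation: [-0.807, -3.035, -0.001]
ft_force: [0.2, -0.2, 0.1]
width: 0.6
grasp_force: 0.0
```

move_arm(
  steps=[
    [[0, 0, 0.1], 0, 1],
    [[0, 0, 0.1], 0, 1],
    [[0, 0, 0], 0, 1],
  ],
)

```text
t: 7.48
ee_pos: [380.0, -263.8, 105.2]
orientation: [-0.807, -3.035, -0.0]
ft_force: [0.3, 0.1, -0.9]
width: 0.6
grasp_force: 0.0
```

Run:
```python
from h import *
o=ctrl.get_obs(); print(o['t'],o['ee_pos'],o['ft_force'],o['qpos'].round(3))
cs=cams.get_image('scene'); im=cs['image']; q=proj(cs,o['ee_pos'])[0]; print(q)
cv2.imwrite('pics/s3.png',cv2.resize(im[100:280,140:340],(660,594),interpolation=cv2.INTER_CUBIC)[:,:,::-1])
```

```text
7.4833 [ 380.03609672 -263.84935898  105.23827044] [ 0.29254225  0.12340724 -0.92630107] [-0.633  0.33   2.046 -0.     0.767 -1.683]
[202.30844314 205.61000303]
```

View pics/s3.png

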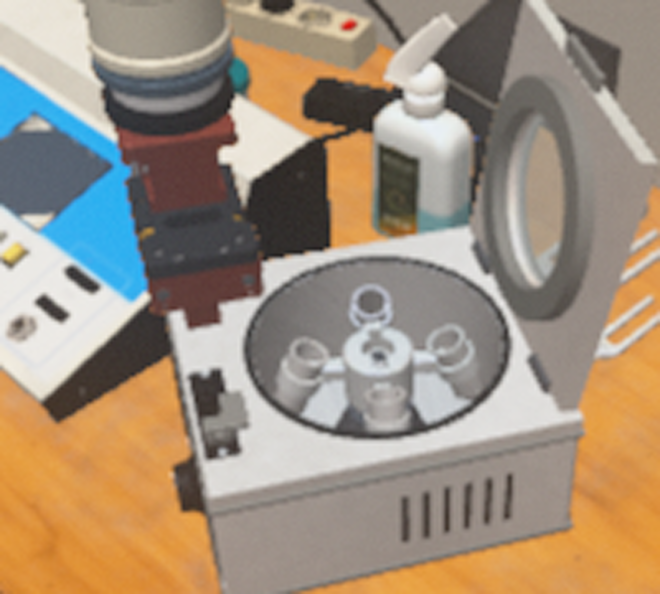

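move_arm(
  steps=[
    [[0, 0, 0.1], 0, 1],
    [[0, 0, 0.1], 0, 1],
    [[0, 0, 0], 0, 1],
  ],
)

```text
t: 7.78
ee_pos: [380.1, -263.8, 100.3]
orientation: [-0.807, -3.035, -0.0]
ft_force: [0.1, -0.5, -0.6]
width: 0.5
grasp_force: 0.0
```

move_arm(
  steps=[
    [[0, 0, 0.1], 0, 1],
    [[0, 0, 0.1], 0, 1],
    [[0, 0, 0], 0, 1],
  ],
)

```text
t: 8.03
ee_pos: [380.0, -263.8, 95.2]
orientation: [-0.807, -3.035, -0.0]
ft_force: [0.9, 0.1, -0.8]
width: 0.4
grasp_force: 0.0
```

move_arm(
  steps=[
    [[0, 0, 0.08], 0, 1],
    [[0, 0, 0.08], 0, 1],
    [[0, 0, 0], 0, 1],
  ],
)

```text
t: 8.28
ee_pos: [380.4, -264.1, 93.2]
orientation: [0.807, 3.036, -0.0]
ft_force: [-5.2, 3.9, 23.5]
width: 0.7
grasp_force: 11.5
```

move_arm(
  steps=[
    [[0, 0, 0.08], 0, 1],
    [[0, 0, 0.08], 0, 1],
    [[0, 0, 0], 0, 1],
  ],
)

```text
t: 8.53
ee_pos: [380.6, -264.2, 92.9]
orientation: [0.807, 3.036, -0.0]
ft_force: [-18.4, 13.2, 76.2]
width: 0.6
grasp_force: 38.2
```

Run:
```python
from h import *
o=ctrl.get_obs(); print(o['t'],o['ee_pos'],o['ft_force'],o['moment'])
```

```text
8.5333 [ 380.59181815 -264.21568699   92.89937944] [-18.35244995  13.22888494  76.17534931] [2.39187888 3.39843125 0.02269343]
```

move_arm(
  steps=[
    [[0, 0, -0.7], 0, 1],
    [[0, 0, -0.8], 0, 1],
    [[-0.9, -0.5, 0], 0, 1],
    [[-0.9, -0.5, 0], 0, 1],
    [[-0.9, -0.5, 0], 0, 1],
    [[-0.9, -0.5, 0], 0, 1],
    [[-0.9, -0.5, 0], 0, 1],
    [[-0.9, -0.6, 0], 0, 1],
    [[0, 0, 0], 0, 1],
    [[0, 0, 0], 0, 1],
  ],
)

```text
t: 9.37
ee_pos: [459.1, -399.0, 124.7]
orientation: [-0.809, -3.036, -0.0]
ft_force: [-0.2, -0.6, -0.2]
width: 0.5
grasp_force: 0.0
```

```bash
cat >> h.py <<'E'
PC=np.array([455.0,-352.6,-0.521])
def tc(o=None,p=PC):
    o=o or ctrl.get_obs(); d=o['ee_pos']-np.r_[p[:2],0]; c,s=np.cos(p[2]),np.sin(p[2])
    return np.array([c*d[0]+s*d[1],-s*d[0]+c*d[1],d[2]]).round(1), o['t'], o['ft_force'].round(1)
E
python3 - <<'E'
from h import *
print(tc())
o=ctrl.get_obs(); c=cams.get_image('wrist'); im=c['image']
cv2.imwrite('pics/w2.png',cv2.resize(im,(800,600),interpolation=cv2.INTER_CUBIC)[:,:,::-1])
E
```

```text
(array([ 26.6, -38.2, 124.7]), 9.3667, array([-0.2, -0.6, -0.2]))
```

View pics/w2.png

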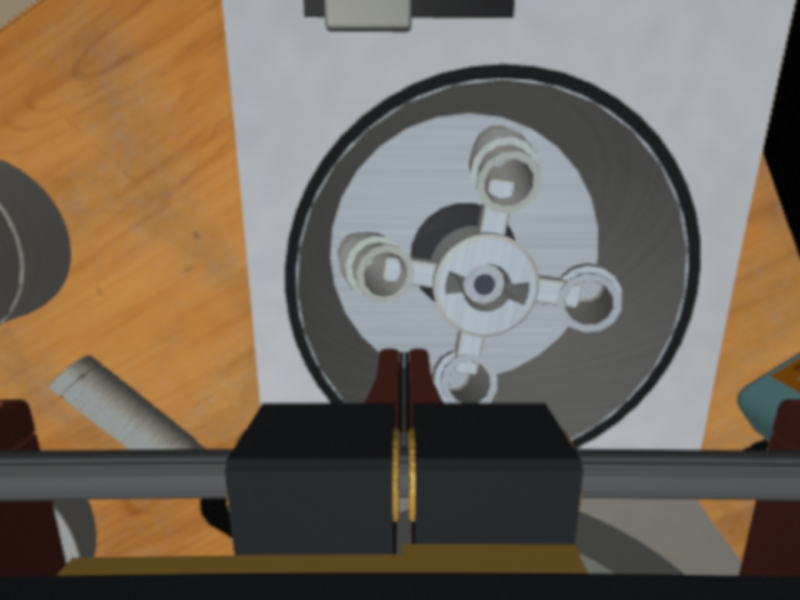

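move_arm(
  steps=[
    [[0, 0, 0.8], 0, 1],
    [[0, 0, 0.8], 0, 1],
    [[0, 0, 0.8], 0, 1],
    [[0, 0, 0], 0, 1],
  ],
)

```text
t: 9.75
ee_pos: [456.2, -395.1, 61.7]
orientation: [-0.805, -3.03, -0.005]
ft_force: [0.1, 0.8, 0.1]
width: 0.4
grasp_force: 0.0
```

move_arm(
  steps=[
    [[0.09, -0.06, 0], 0, 1],
    [[0.09, -0.06, 0], 0, 1],
    [[0.09, -0.05, 0], 0, 1],
    [[0.1, -0.04, 0], 0, 1],
    [[0.1, -0.04, 0], 0, 1],
    [[0.1, -0.04, 0], 0, 1],
    [[0.11, -0.02, 0], 0, 1],
    [[0.11, -0.02, 0], 0, 1],
    [[0.11, -0.02, 0], 0, 1],
    [[0.11, 0, 0], 0, 1],
    [[0.11, 0, 0], 0, 1],
    [[0.11, 0, 0], 0, 1],
    [[0.11, 0.02, 0], 0, 1],
    [[0.11, 0.02, 0], 0, 1],
    [[0.1, 0.02, 0], 0, 1],
    [[0.1, 0.03, 0], 0, 1],
    [[0.1, 0.04, 0], 0, 1],
    [[0.1, 0.03, 0], 0, 1],
    [[0.09, 0.05, 0], 0, 1],
    [[0.09, 0.05, 0], 0, 1],
  ],
)

```text
t: 11.42
ee_pos: [413.5, -374.9, 65.2]
orientation: [-0.807, -3.036, 0.0]
ft_force: [0.6, -1.0, -0.4]
width: 0.6
grasp_force: 0.3
```

Run:
```python
from h import *
a=tc();print(a,np.hypot(*a[0][:2]),np.degrees(np.arctan2(a[0][1],a[0][0])))
o=ctrl.get_obs(); c=cams.get_image('wrist'); im=c['image']; cv2.imwrite('pics/w3r.png',im[:,:,::-1])
print(proj(c,W(PC,[[0,0,106]]),o))
cv2.imwrite('pics/w3.png',cv2.resize(im[100:350,150:480],(660,500),interpolation=cv2.INTER_CUBIC)[:,:,::-1])
```

```text
(array([-24.9, -40. ,  65.2]), 11.4167, array([ 0.6, -1. , -0.4])) 47.116982076529474 -121.90226380624011
[[355.16456427 317.13418155]]
```

View pics/w3.png

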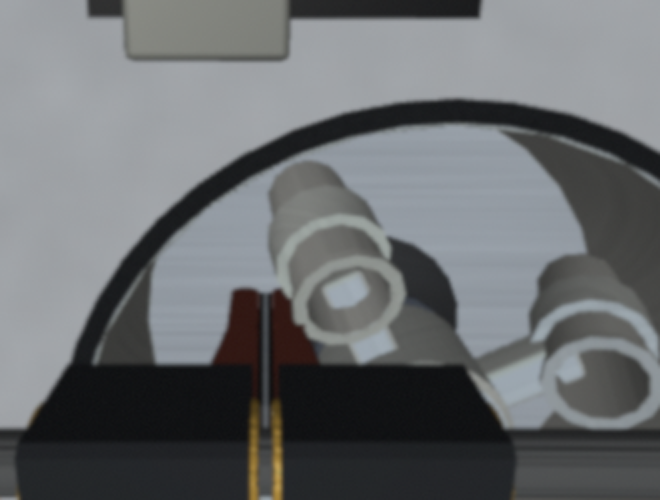

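Run:
```python
from h import *
o=ctrl.get_obs(); c=cams.get_image('wrist')
for uv in ([324,249],[448,290]):
  for z in (116,):
    w=onz(c,uv,z,o)[:2]-PC[:2]; a=np.degrees(np.arctan2(w[1],w[0])-PC[2]); print(np.hypot(*w),a)
```

```text
47.305525792392736 203.704366000383
46.81879513898292 118.59316900860901
```

move_arm(
  steps=[
    [[0.086, 0.065, 0], 0, 1],
    [[0.086, 0.065, 0], 0, 1],
    [[0.086, 0.065, 0], 0, 1],
    [[0.037, 0.04, 0], 0, 1],
    [[0.037, 0.04, 0], 0, 1],
    [[0.037, 0.04, 0], 0, 1],
    [[0.037, 0.04, 0], 0, 1],
    [[0.037, 0.04, 0], 0, 1],
    [[0.037, 0.04, 0], 0, 1],
    [[0.025, 0.04, 0], 0, 1],
    [[0.025, 0.04, 0], 0, 1],
    [[0.025, 0.04, 0], 0, 1],
  ],
)

```text
t: 12.52
ee_pos: [408.7, -356.1, 65.2]
orientation: [0.807, 3.036, -0.0]
ft_force: [0.3, -0.5, -0.7]
width: 0.6
grasp_force: 0.3
```

move_arm(
  steps=[
    [[0.025, 0.04, 0], 0, 1],
    [[0.025, 0.04, 0], 0, 1],
    [[0.025, 0.04, 0], 0, 1],
    [[0.025, 0.04, 0], 0, 1],
  ],
)

```text
t: 12.85
ee_pos: [408.5, -351.4, 65.2]
orientation: [0.807, 3.036, -0.0]
ft_force: [-1.2, -0.6, 0.6]
width: 0.3
grasp_force: 0.4
```

```bash
cat > cups.py <<'E'
from h import *
a=tc();print(a,np.hypot(*a[0][:2]),np.degrees(np.arctan2(a[0][1],a[0][0])))
o=ctrl.get_obs(); c=cams.get_image('wrist'); im=c['image']; save('w_%d.png'%int(o['t']*100),im)
for z in (116,102):
  th=np.radians(np.arange(0,360,90)); print(z,proj(c,W(PC,np.c_[46*np.cos(th),46*np.sin(th),0*th+z]),o).round(0).tolist())
g=cv2.cvtColor(im,cv2.COLOR_RGB2GRAY)
h=cv2.HoughCircles(cv2.GaussianBlur(g,(3,3),1),cv2.HOUGH_GRADIENT,1,25,param1=80,param2=18,minRadius=14,maxRadius=45)
if h is not None:
  for u,v,r in h[0][:8]:
    for z in (116,102):
      w=onz(c,[u,v],z,o)[:2]-PC[:2]; rr=np.linalg.norm(onz(c,[u+r,v],z,o)[:2]-PC[:2]-w)
      if np.hypot(*w)<70: print(z,[round(float(x),1) for x in(u,v,r)],'dist',np.hypot(*w).round(1),'ang',np.degrees(np.arctan2(w[1],w[0])-PC[2]).round(1),'rad',rr.round(1))
E
python3 cups.py
```

```text
(array([-40.9, -22.1,  65.2]), 12.85, array([-1.2, -0.6,  0.6])) 46.48892341192685 -151.6157714207993
116 [[320.0, 427.0], [413.0, 356.0], [326.0, 274.0], [233.0, 356.0]]
102 [[317.0, 405.0], [403.0, 338.0], [322.0, 262.0], [237.0, 338.0]]
116 [321.5, 254.5, 30.2] dist 56.0 ang 182.5 rad 14.1
102 [321.5, 254.5, 30.2] dist 50.0 ang 180.7 rad 15.5
116 [428.5, 274.5, 44.4] dist 66.8 ang 133.3 rad 20.8
102 [428.5, 274.5, 44.4] dist 67.9 ang 125.0 rad 22.9
116 [230.5, 260.5, 28.6] dist 69.5 ang -139.5 rad 13.5
102 [230.5, 260.5, 28.6] dist 66.7 ang -134.4 rad 14.8
```

move_arm(
  steps=[
    [[0.02, 0.044, 0], 0, 1],
    [[0.02, 0.044, 0], 0, 1],
    [[0.02, 0.044, 0], 0, 1],
    [[0, 0, 0], 0, 1],
  ],
)

```text
t: 13.23
ee_pos: [408.7, -347.5, 65.1]
orientation: [-0.807, -3.036, -0.0]
ft_force: [-1.5, -0.6, -0.8]
width: 0.3
grasp_force: 0.1
```

```bash
python3 cups.py
```

```text
(array([-42.6, -18.6,  65.1]), 13.2333, array([-1.5, -0.6, -0.8])) 46.48354547579176 -156.41296947487177
116 [[314.0, 430.0], [406.0, 359.0], [319.0, 277.0], [226.0, 359.0]]
102 [[311.0, 408.0], [396.0, 341.0], [316.0, 265.0], [231.0, 341.0]]
116 [321.5, 255.5, 23.8] dist 57.2 ang 179.0 rad 11.1
102 [321.5, 255.5, 23.8] dist 51.3 ang 176.8 rad 12.3
```

move_arm(
  steps=[
    [[0.017, 0.045, 0], 0, 1],
    [[0.017, 0.045, 0], 0, 1],
    [[0.017, 0.045, 0], 0, 1],
    [[0, 0, 0], 0, 1],
  ],
)

```text
t: 13.62
ee_pos: [409.5, -344.2, 65.2]
orientation: [0.807, 3.036, -0.0]
ft_force: [-1.2, -0.4, -0.0]
width: 0.6
grasp_force: 0.5
```

```bash
python3 cups.py
```

```text
(array([-43.7, -15.4,  65.2]), 13.6167, array([-1.2, -0.4, -0. ])) 46.33411270327727 -160.58740239204815
116 [[308.0, 431.0], [399.0, 361.0], [312.0, 279.0], [220.0, 360.0]]
102 [[306.0, 409.0], [390.0, 343.0], [309.0, 267.0], [225.0, 342.0]]
116 [320.5, 259.5, 25.2] dist 56.3 ang 176.0 rad 11.8
102 [320.5, 259.5, 25.2] dist 50.4 ang 173.5 rad 13.0
116 [423.5, 281.5, 37.8] dist 69.8 ang 130.1 rad 17.8
116 [205.5, 279.5, 42.2] dist 68.4 ang -132.1 rad 20.2
102 [205.5, 279.5, 42.2] dist 66.8 ang -125.3 rad 22.2
116 [317.5, 287.5, 34.4] dist 41.7 ang 176.0 rad 16.6
102 [317.5, 287.5, 34.4] dist 34.3 ang 172.2 rad 18.2
```

```bash
cat > fit.py <<'E'
from h import *
import itertools,sys
def model(h,a,cx,cy):
    C=[];t=np.linspace(0,2*np.pi,60,endpoint=False)
    for k in range(4):
        b=a+k*np.pi/2; er=np.array([np.cos(b),np.sin(b),0]); et=np.array([-np.sin(b),np.cos(b),0]); ax=-.342*er+np.array([0,0,.94]); v=np.cross(ax,et)
        o=54*er+[0,0,h+20]
        for s,r in((19.05,12),(-8.5,15),(-8.5+3,15)): C.append(o+s*ax+r*(np.cos(t)[:,None]*et+np.sin(t)[:,None]*v))
    C.append(np.c_[24*np.cos(t),24*np.sin(t),0*t+h+40])
    return np.vstack(C)+[cx,cy,0]
def fit(c,o,rng):
    g=cv2.GaussianBlur(cv2.cvtColor(c['image'],cv2.COLOR_RGB2GRAY).astype(np.float32),(0,0),1.2)
    m=np.minimum(np.hypot(cv2.Sobel(g,5,1,0),cv2.Sobel(g,5,0,1)),120)
    out=[]
    for h in (60,74):
        best=(-1,)
        for a in rng:
            for cx,cy in itertools.product(range(-4,5,2),range(-4,5,2)):
                q=proj(c,W(PC,model(h,np.radians(a),cx,cy)),o)
                s=cv2.remap(m,q[:,:1].astype(np.float32),q[:,1:].astype(np.float32),0 or 1).mean()
                if s>best[0]: best=(round(float(s),1),a,cx,cy)
        out.append((h,best))
    return out
E
python3 - <<'E'
from fit import *
o=ctrl.get_obs();c=cams.get_image('wrist'); print(fit(c,o,range(-20,21,1)))
for n in ('top','scene'):
    c=cams.get_image(n); print(n,fit(c,None,range(-20,21,2)))
E
```

```text
[(60, (32.8, -6, -4, 2)), (74, (25.0, -12, -4, -4))]
top [(60, (37.5, -8, 4, -2)), (74, (37.9, -8, 2, -4))]
scene [(60, (65.5, -10, 2, -4)), (74, (57.0, -10, -2, 0))]
```

Run:
```python
from fit import *
c=cams.get_image('scene'); ct=cams.get_image('top')
for n,cc in(('scene0',c),('s1',c),('top0',ct)):
    cc=dict(cc); cc['image']=cv2.imread('pics/%s.png'%n)[:,:,::-1].copy(); print(n,fit(cc,None,range(-20,21,2)))
w=cams.get_image('wrist'); w['image']=cv2.imread('pics/w1.png')[:,:,::-1].copy()
print(fit(w,dict(ee_pos=np.array([436.1,-344.8,330.4]),orientation=np.array([.807,3.035,0])),range(-20,21,2)))
```

```text
scene0 [(60, (77.5, -14, 0, -2)), (74, (77.1, -6, -2, 0))]
s1 [(60, (78.1, -14, 0, -2)), (74, (77.6, -6, -2, 0))]
top0 [(60, (43.6, -8, 2, -2)), (74, (44.2, -8, 2, -2))]
[(60, (56.2, -10, 4, 0)), (74, (59.7, -8, 4, 0))]
```

move_arm(
  steps=[
    [[0, -0.1, -0.2], 0, 1],
    [[0, 0, -0.8], 0, 1],
    [[0, 0, -0.9], 0, 1],
    [[0, 0, -1], 0, 1],
    [[-0.5, 0.1, -1], 0, 1],
    [[-0.8, 0.2, -1], 0, 1],
    [[-0.8, 0.2, -0.5], 0, 1],
    [[-0.8, 0.2, 0], 0, 1],
    [[0, 0, 0], 0, 1],
    [[0, 0, 0], 0, 1],
  ],
)

```text
t: 14.8
ee_pos: [479.8, -367.1, 200.2]
orientation: [-0.806, -3.036, -0.0]
ft_force: [-0.5, 0.5, 0.5]
width: 0.5
grasp_force: 0.0
```

Run:
```python
from fit import *
print(tc()); o=ctrl.get_obs();c=cams.get_image('wrist'); save('w5.png',c['image']); print(fit(c,o,range(-20,21,1)))
for n in ('top','scene'):
    c=cams.get_image(n); print(n,fit(c,None,range(-20,21,1)))
```

```text
(array([ 2.870e+01, -2.000e-01,  2.002e+02]), 14.8, array([-0.5,  0.5,  0.5]))
[(60, (54.4, -8, 2, -2)), (74, (57.3, -8, 0, 0))]
top [(60, (41.2, -7, 0, -4)), (74, (41.4, 16, -2, 4))]
scene [(60, (82.7, -4, 0, -4)), (74, (71.9, -2, 2, 0))]
```

```bash
cat > fit2.py <<'E'
from fit import *
from scipy.optimize import minimize
def fit2(c,o):
    g=cv2.GaussianBlur(cv2.cvtColor(c['image'],cv2.COLOR_RGB2GRAY).astype(np.float32),(0,0),.9)
    m=np.minimum(np.hypot(cv2.Sobel(g,5,1,0),cv2.Sobel(g,5,0,1)),150)
    S=lambda P:cv2.remap(m,*[np.ascontiguousarray(x).astype(np.float32)[:,None] for x in proj(c,W(PC,P),o).T],1).mean()
    t=np.linspace(0,2*np.pi,360,endpoint=False)
    b=max((S(np.c_[r*np.cos(t)+x,r*np.sin(t)+y,0*t+120]),r,x,y) for r in np.arange(82,89,.5) for x in np.arange(-5,5.1,.5) for y in np.arange(-5,5.1,.5))
    res=[]
    for h in range(52,83,2):
        res.append((h,)+max((round(float(S(model(h,np.radians(a),b[2],b[3]))),1),a) for a in np.arange(-14,6,1)))
    return [round(float(x),1) for x in b],res
E
python3 - <<'E'
from fit2 import *
o=ctrl.get_obs(); w=cams.get_image('wrist'); s=cams.get_image('scene'); T=cams.get_image('top')
def I(c,n): c=dict(c); c['image']=cv2.imread('pics/%s.png'%n)[:,:,::-1].copy(); return c
for n,c,oo in (('wrist',w,o),('scene',s,None),('top',T,None),('w1',I(w,'w1'),dict(ee_pos=np.array([436.1,-344.8,330.4]),orientation=np.array([.807,3.035,0]))),('scene0',I(s,'scene0'),None),('top0',I(T,'top0'),None)):
    b,r=fit2(c,oo); print(n,b,' '.join('%d:%.0f(%d)'%x for x in r))
E
```

```text
wrist [134.5, 88.5, 1.0, 0.5] 52:58(-8) 54:59(-8) 56:61(-8) 58:62(-8) 60:62(-8) 62:63(-8) 64:64(-8) 66:66(-8) 68:66(-8) 70:66(-8) 72:65(-8) 74:64(-8) 76:63(-8) 78:62(-8) 80:60(-8) 82:58(-7)
scene [145.7, 88.5, 1.0, 1.0] 52:94(-5) 54:96(-4) 56:98(-4) 58:98(-9) 60:95(-7) 62:90(-2) 64:88(-2) 66:85(-4) 68:85(-6) 70:86(-7) 72:84(-4) 74:83(-3) 76:81(1) 78:78(3) 80:74(3) 82:70(3)
top [86.6, 88.5, 0.0, -2.0] 52:48(-4) 54:48(-4) 56:48(-4) 58:48(-4) 60:48(-4) 62:48(-4) 64:48(-4) 66:48(-4) 68:48(-4) 70:48(-4) 72:48(-4) 74:48(-4) 76:48(-4) 78:47(-3) 80:47(-3) 82:47(-3)
w1 [137.6, 88.5, 1.0, 1.0] 52:56(-11) 54:57(-11) 56:58(-10) 58:59(-9) 60:61(-9) 62:63(-9) 64:64(-9) 66:65(-9) 68:66(-9) 70:67(-9) 72:67(-8) 74:67(-9) 76:67(-9) 78:68(-9) 80:68(-10) 82:68(-10)
scene0 [144.9, 88.5, 1.0, 1.0] 52:87(-4) 54:89(-12) 56:90(-14) 58:91(-14) 60:89(-14) 62:87(-14) 64:85(-11) 66:86(-6) 68:89(-3) 70:91(-4) 72:92(-6) 74:91(2) 76:90(0) 78:88(0) 80:85(-1) 82:84(-8)
top0 [132.3, 88.5, 2.0, -2.0] 52:54(-9) 54:54(-9) 56:54(-9) 58:55(-9) 60:55(-8) 62:55(-8) 64:55(-8) 66:55(-8) 68:56(-8) 70:56(-8) 72:56(-8) 74:56(-8) 76:56(-8) 78:56(-8) 80:56(-8) 82:56(-8)
```

move_arm(
  steps=[
    [[0, 0, -1], 0, 1],
    [[0, 0, -1], 0, 1],
    [[0, 0, -1], 0, 1],
    [[0, 0, -1], 0, 1],
    [[0, 0, -1], 0, 1],
    [[-0.8, 0, -0.4], 0, 1],
    [[-1, 0, 0], 0, 1],
    [[-1, 0, 0], 0, 1],
    [[-1, 0, 0], 0, 1],
    [[-1, 0, 0], 0, 1],
    [[-0.9, 0, 0], 0, 1],
    [[-0.4, 0, 0], 0, 1],
    [[0, 0, 0], 0, 1],
    [[0, 0, 0], 0, 1],
  ],
)

```text
t: 16.27
ee_pos: [611.6, -442.9, 334.2]
orientation: [-0.807, -3.035, -0.001]
ft_force: [-0.2, -0.2, 0.1]
width: 0.7
grasp_force: 0.0
```

Run:
```python
from h import *
print(tc(), ctrl.get_obs()['qpos'].round(2))
s=cams.get_image('scene'); t=cams.get_image('top')
for n in ('scene','top'):
    m=cams.cut_out(n,'lid'); print(n,[(np.round(x['rect']).tolist(),round(x['p'],2)) for x in m[:2]])
# lid silhouette top corner check
for a in (1.6,1.7,1.75,1.8,1.85):
    L=[[95-188*np.cos(a)+o*np.sin(a)+1,y+1,123+188*np.sin(a)+o*np.cos(a)] for y in(98,-98) for o in (0,11)]
    print(a,proj(s,W(PC,L)).round(0).tolist())
```

```text
(array([ 1.808e+02, -3.000e-01,  3.342e+02]), 16.2667, array([-0.2, -0.2,  0.1])) [-0.64  0.52  1.15 -0.    1.47 -1.69]
scene [([310.0, 160.0, 53.0, 128.0], 0.96)]
top [([282.0, 171.0, 89.0, 78.0], 0.91), ([353.0, 218.0, 28.0, 77.0], 0.57)]
1.6 [[286.0, 98.0], [291.0, 98.0], [320.0, 150.0], [326.0, 149.0]]
1.7 [[295.0, 98.0], [299.0, 98.0], [330.0, 149.0], [335.0, 149.0]]
1.75 [[299.0, 98.0], [303.0, 98.0], [334.0, 149.0], [340.0, 149.0]]
1.8 [[303.0, 98.0], [307.0, 98.0], [339.0, 149.0], [344.0, 149.0]]
1.85 [[307.0, 98.0], [311.0, 99.0], [343.0, 149.0], [349.0, 150.0]]
```

move_arm(
  steps=[
    [[0, 0, 0.8], 0, 1],
    [[0, 0, 0.8], 0, 1],
    [[0, 0, 0.8], 0, 1],
    [[0, 0, 0.8], 0, 1],
    [[0, 0, 0], 0, 1],
    [[0.64, 0, -0.08], 0, 1],
    [[0.64, 0, -0.08], 0, 1],
    [[0.64, 0, -0.08], 0, 1],
    [[0.64, 0, -0.08], 0, 1],
    [[0.38, 0, 0.01], 0, 1],
    [[0.38, 0, 0.01], 0, 1],
    [[0.38, 0, 0.01], 0, 1],
  ],
)

```text
t: 17.47
ee_pos: [531.9, -397.2, 263.8]
orientation: [0.807, 3.034, -0.002]
ft_force: [0.4, -0.5, 1.6]
width: 0.3
grasp_force: 0.9
```

```bash
cat > lid.py <<'E'
from h import *
print(tc())
s=cams.get_image('scene'); t=cams.get_image('top')
for n,c in (('scene',s),('top',t)):
    m=cams.cut_out(n,'lid')
    if not m: print(n,'none'); continue
    px=m[0]['pixels']; best=[]
    for a in np.arange(0,1.95,.02):
        q=[[95-r*np.cos(a)+o*np.sin(a)+1,y+1,123+r*np.sin(a)+o*np.cos(a)] for r in (0,188) for y in(98,-98) for o in (0,11)]
        k=np.zeros(px.shape,np.uint8); cv2.fillConvexPoly(k,cv2.convexHull(proj(c,W(PC,q)).round().astype(np.int32)),1)
        best.append(((k.astype(bool)&px).sum()/(k.astype(bool)|px).sum(),a))
    print(n,round(m[0]['p'],2),[(round(float(i),2),round(float(a),2)) for i,a in sorted(best)[-3:]])
E
python3 lid.py
```

```text
(array([ 88.9,  -0.4, 263.8]), 17.4667, array([ 0.4, -0.5,  1.6]))
scene 0.93 [(0.79, 1.36), (0.84, 1.4), (0.86, 1.38)]
top 0.56 [(0.19, 1.36), (0.19, 1.32), (0.21, 1.34)]
```

Lid moving (about 1.38 rad, as planned). Continue.

move_arm(
  steps=[
    [[0.38, 0, 0.08], 0, 1],
    [[0.38, 0, 0.08], 0, 1],
    [[0.38, 0, 0.08], 0, 1],
    [[0.36, 0, 0.14], 0, 1],
    [[0.36, 0, 0.14], 0, 1],
    [[0.36, 0, 0.14], 0, 1],
    [[0.33, 0, 0.2], 0, 1],
    [[0.33, 0, 0.2], 0, 1],
    [[0.33, 0, 0.2], 0, 1],
    [[0.29, 0, 0.25], 0, 1],
    [[0.29, 0, 0.25], 0, 1],
    [[0.29, 0, 0.25], 0, 1],
  ],
)

```text
t: 18.67
ee_pos: [442.6, -346.0, 211.4]
orientation: [-0.807, -3.036, -0.0]
ft_force: [1.0, -0.2, 0.7]
width: 0.5
grasp_force: 0.4
```

```bash
python3 lid.py
```

```text
(array([-14. ,  -0.5, 211.4]), 18.6667, array([ 1. , -0.2,  0.7]))
scene 0.86 [(0.84, 0.66), (0.85, 0.68), (0.85, 0.7)]
top 0.69 [(0.66, 1.3), (0.66, 1.26), (0.67, 1.28)]
```

move_arm(
  steps=[
    [[0.24, 0, 0.3], 0, 1],
    [[0.24, 0, 0.3], 0, 1],
    [[0.24, 0, 0.3], 0, 1],
    [[0.18, 0, 0.34], 0, 1],
    [[0.18, 0, 0.34], 0, 1],
    [[0.18, 0, 0.34], 0, 1],
    [[0.12, 0, 0.36], 0, 1],
    [[0.12, 0, 0.36], 0, 1],
    [[0.12, 0, 0.36], 0, 1],
    [[0.05, 0, 0.28], 0, 1],
    [[0.05, 0, 0.28], 0, 1],
  ],
)

```text
t: 19.78
ee_pos: [405.7, -324.9, 122.3]
orientation: [-0.807, -3.036, -0.0]
ft_force: [-0.4, -1.7, 0.2]
width: 0.3
grasp_force: 0.3
```

move_arm(
  steps=[
    [[0.02, 0, 0.15], 0, 1],
    [[0.02, 0, 0.15], 0, 1],
    [[0, 0, 0.1], 0, 1],
    [[0, 0, 0.1], 0, 1],
    [[0, 0, 0], 0, 1],
  ],
)

```text
t: 20.2
ee_pos: [405.1, -324.5, 110.4]
orientation: [-0.807, -3.036, -0.0]
ft_force: [0.0, -0.5, -0.4]
width: 0.3
grasp_force: 0.0
```

move_arm(
  steps=[
    [[0, 0, 0.08], 0, 1],
    [[0, 0, 0.04], 0, 1],
    [[0, 0, 0], 0, 1],
  ],
)

```text
t: 20.45
ee_pos: [405.2, -324.6, 107.7]
orientation: [0.807, 3.036, -0.0]
ft_force: [0.6, -0.2, 0.3]
width: 0.4
grasp_force: 0.0
```

```bash
python3 lid.py
```

```text
(array([-57.1,  -0.5, 107.7]), 20.45, array([ 0.6, -0.2,  0.3]))
scene 0.86 [(0.76, 0.04), (0.78, 0.02), (0.79, 0.0)]
top 0.72 [(0.78, 0.96), (0.78, 0.92), (0.79, 0.94)]
```

move_arm(
  steps=[
    [[0, 0, 0.04], 0, 1],
    [[0, 0, 0.04], 0, 1],
    [[0, 0, 0], 0, 1],
  ],
)

```text
t: 20.9
ee_pos: [405.3, -324.7, 107.1]
orientation: [0.807, 3.036, -0.0]
ft_force: [-3.1, 2.7, 14.0]
width: 0.5
grasp_force: 7.3
```

move_arm(
  steps=[
    [[0, 0, 0.03], 0, 1],
    [[0, 0, 0], 0, 1],
  ],
)

```text
t: 21.07
ee_pos: [405.3, -324.7, 106.9]
orientation: [0.807, 3.035, -0.0]
ft_force: [-6.0, 3.4, 21.2]
width: 0.5
grasp_force: 10.7
```

move_arm(
  steps=[
    [[0, 0, -0.8], 0, 1],
    [[0, 0, -0.8], 0, 1],
    [[0, -0.8, -0.2], 0, 1],
    [[0, -0.8, 0], 0, 1],
    [[0, -0.8, 0], 0, 1],
    [[0.4, -0.8, 0], 0, 1],
    [[0.8, 0, 0], 0, 1],
    [[0.8, 0, 0], 0, 1],
    [[0.4, 0, 0], 0, 1],
    [[0, 0, 0], 0, 1],
    [[0, 0, 0.7], 0, 1],
    [[0, 0, 0.7], 0, 1],
    [[0, 0, 0], 0, 1],
    [[0, 0, 0], 0, 1],
  ],
)

```text
t: 22.23
ee_pos: [313.7, -364.1, 114.6]
orientation: [-0.806, -3.035, -0.001]
ft_force: [0.1, -0.9, 0.1]
width: 0.6
grasp_force: 0.0
```

```bash
python3 lid.py
python3 - <<'E'
from h import *
c=cams.get_image('wrist'); o=ctrl.get_obs()
for n in ('wrist','scene','top'):
  if n!='wrist': c=cams.get_image(n)
  for k in ('latch_knob','latch'):
    for b in cams.boxes_of(n,k)[:2]:
        w=onz(c,b['rect'][:2],148,o)[:2]-PC[:2]; cc,s=np.cos(PC[2]),np.sin(PC[2]); print(n,k,np.round(b['rect']),round(b['p'],2),(cc*w[0]+s*w[1]).round(1),(-s*w[0]+cc*w[1]).round(1))
E
```

```text
(array([-116.8,  -80.3,  114.6]), 22.2333, array([ 0.1, -0.9,  0.1]))
scene 0.78 [(0.85, 0.04), (0.86, 0.02), (0.87, 0.0)]
top 0.74 [(0.92, 0.0), (0.92, 0.02), (0.92, 0.04)]
wrist latch_knob [335. 259.  57.  47.] 0.74 -120.9 -51.5
wrist latch_knob [401. 290. 317. 222.] 0.57 -102.9 -14.3
wrist latch [335. 260.  61.  44.] 0.69 -120.2 -51.2
```

move_arm(
  steps=[
    [[0, 0.2, 0], 0, 1],
    [[0, 0.2, 0], 0, 1],
    [[0, 0.2, 0], 0, 1],
    [[0, 0.2, 0], 0, 1],
    [[0, 0.2, 0], 0, 1],
    [[0, 0.2, 0], 0, 1],
    [[0, 0.2, 0], 0, 1],
    [[0, 0.1, 0], 0, 1],
  ],
)

```text
t: 23.55
ee_pos: [332.2, -331.0, 114.9]
orientation: [-0.807, -3.036, -0.0]
ft_force: [-1.9, -2.0, -1.1]
width: -0.1
grasp_force: 0.8
```

```bash
cat > kn.py <<'E'
from h import *
o=ctrl.get_obs(); print(tc(o)); cc,s=np.cos(PC[2]),np.sin(PC[2])
for n in ('wrist','scene','top'):
  c=cams.get_image(n)
  for k in ('latch_knob','latch'):
    for b in cams.boxes_of(n,k)[:1]:
        w=onz(c,b['rect'][:2],148,o)[:2]-PC[:2]; print(n,k,np.round(b['rect']),round(b['p'],2),(cc*w[0]+s*w[1]).round(1),(-s*w[0]+cc*w[1]).round(1))
E
python3 kn.py
```

```text
(array([-117.2,  -42.4,  114.9]), 23.55, array([-1.9, -2. , -1.1]))
wrist latch_knob [307. 261.  54.  47.] 0.62 -121.0 -27.9
wrist latch [310. 264.  57.  42.] 0.95 -119.3 -26.2
scene latch_knob [208. 225.  10.  12.] 0.59 -109.2 -65.0
top latch [245. 224. 128. 124.] 0.5 0.0 2.8
```

Knob has moved about 24 mm; push on gently to the stop.

move_arm(
  steps=[
    [[0, 0.08, 0], 0, 1],
    [[0, 0.08, 0], 0, 1],
    [[0, 0, 0], 0, 1],
  ],
)

```text
t: 24.25
ee_pos: [334.0, -328.1, 114.9]
orientation: [0.807, 3.036, -0.0]
ft_force: [-0.5, -0.0, -0.3]
width: 0.7
grasp_force: 0.4
```

move_arm(
  steps=[
    [[0, 0.05, 0], 0, 1],
    [[0, 0.04, 0], 0, 1],
    [[0, 0, 0], 0, 1],
  ],
)

```text
t: 24.5
ee_pos: [335.2, -326.1, 114.9]
orientation: [0.807, 3.036, -0.0]
ft_force: [-0.3, -1.2, -0.1]
width: 0.2
grasp_force: 0.4
```

move_arm(
  steps=[
    [[0, 0.04, 0], 0, 1],
    [[0, 0.04, 0], 0, 1],
    [[0, 0, 0], 0, 1],
  ],
)

```text
t: 24.75
ee_pos: [335.8, -325.0, 115.0]
orientation: [-0.806, -3.036, 0.002]
ft_force: [-3.4, -5.3, -0.5]
width: 0.8
grasp_force: 2.9
```

move_arm(
  steps=[
    [[0, 0.04, 0], 0, 1],
    [[0, 0.04, 0], 0, 1],
    [[0, 0, 0], 0, 1],
  ],
)

```text
t: 25.0
ee_pos: [336.0, -324.8, 115.1]
orientation: [-0.804, -3.036, 0.007]
ft_force: [-9.8, -12.6, -2.4]
width: 0.3
grasp_force: 8.2
```

```bash
python3 kn.py
```

```text
(array([-117. ,  -35.1,  115.1]), 25.0, array([ -9.8, -12.6,  -2.4]))
wrist latch_knob [307. 260.  55.  43.] 0.76 -121.6 -20.3
wrist latch [308. 260.  56.  40.] 0.59 -121.3 -20.0
scene latch_knob [268. 138.  35.  68.] 0.34 89.5 200.7
scene latch [261. 203.  96.  77.] 0.49 8.8 -34.1
```

move_arm(
  steps=[
    [[0, -0.4, 0], 0, 1],
    [[0, -0.5, 0], 0, 1],
    [[0, 0, 0], 0, 1],
    [[0, 0, -0.8], 0, 1],
    [[0, 0, -1], 0, 1],
    [[0, 0, -1], 0, 1],
    [[0, 0, -1], 0, 1],
    [[0, 0, -1], 0, 1],
    [[0, 0, 0], 0, 1],
    [[0, 0, 0], 0, 1],
  ],
)

```text
t: 26.28
ee_pos: [326.6, -342.4, 236.0]
orientation: [0.807, 3.034, -0.002]
ft_force: [-0.8, 0.3, 0.4]
width: 0.5
grasp_force: 0.0
```

```bash
python3 kn.py; python3 lid.py
python3 - <<'E'
from h import *
t=cams.get_image('top')
for n in ['gel_bottle','fork_1024','otoscope']: print(n,[np.round(b['rect']).tolist() for b in cams.boxes_of('top',n)[:1]])
E
```

```text
(array([-116.5,  -55.1,  236. ]), 26.2833, array([-0.8,  0.3,  0.4]))
wrist latch_knob [319. 211.  34.  32.] 0.59 -114.6 -20.3
wrist latch [320. 214.  34.  32.] 0.56 -112.4 -19.7
scene latch_knob [203. 218.  13.  23.] 0.78 -116.2 -42.8
scene latch [206. 216.  17.  22.] 0.45 -110.4 -40.8
top latch_knob [248. 225. 117. 114.] 0.16 1.2 -5.1
(array([-117.5,  -55.2,  234.3]), 26.7333, array([ 0.3, -0.5,  0.6]))
scene 0.95 [(0.94, 0.04), (0.96, 0.02), (0.96, 0.0)]
top 0.78 [(0.92, 0.0), (0.92, 0.02), (0.92, 0.04)]
gel_bottle [[182.0, 134.0, 40.0, 41.0]]
fork_1024 [[270.0, 146.0, 10.0, 25.0]]
otoscope [[355.0, 216.0, 26.0, 78.0]]
```

```bash
python3 -c "
from workcell import ctrl; print(ctrl.close_job())"
```

```text
the job is handed in; nothing more can be done
None
```

I handed the job in at about 27 s of the 51 s. The lid is shut against its stop and the catch is home, about 31 mm across to a hard stop. The rotor reads as dropped home, but I inferred that from camera fits before and after and from the lid closing, not from a direct view. The bottle and otoscope have not moved. The smallest fork's box in the top camera changed with the view, but the arm never came near it.

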